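# Stamp the bookplate

### The arm

A 7-joint arm with a two-finger parallel gripper is mounted at the origin on the work surface. World frame = base frame: x ahead of the robot, y to its left, z up, the work surface at z = 0. Lengths are in mm, angles in rad, forces in N, time in s.
With the tool pointing down it reaches from about 425 to 800 mm from the base axis. Payload 8.3 kg.
Tool frame: the origin (TCP) lies on the centre line of the jaws, within the pads' length; the fingertips stand 19 mm ahead of it and the grasp point (between the pads) is the TCP; z points along the fingers, x is the direction in which the jaws open and shut, and the axes are right-handed (so a half turn about z gives the same grasp; the last joint's range is limited). The gripper opens to 85 mm and grips with 20 to 120 N. Pads are 22 mm wide; open, the fingers measure 114 mm over their backs; the gripper's body (76 mm by 85 mm) begins 54 mm behind the grasp point. The pads swing forward as they close: fully open they stand 13 mm farther back than shut.
Start: joints at [1.287, 0.383, 0.016, 1.37, -0.006, 1.388, -0.046], TCP at [136.92, -609.801, 250.279] pointing down, gripper open.
Joint ranges: [-2.95, 2.95], [-0.25, 2.06], [-1.52, 1.56], [0.18, 2.33], [-1.44, 4.58], [0.02, 2.06], [-3.01, 3.01]. Speed limits (rad/s): [2.39, 2.39, 3.01, 3.01, 3.14, 3.14, 3.14].

### API

Orientations are given as a unit quaternion [w, x, y, z].
In Python, from bench import move_to, move_l, goto_joints, ungrasp, close_gripper, wait, solve_ik, get_image, IKError, job_done, outline_of, landmark_of, current_clock, current_joint_positions, current_qvel, current_effort, current_position, current_orientation, current_contact_force, current_torque, current_opening gives the robot as it stands. Calls block until the motion is done:
- move_to(position, orientation): joint-space move of the TCP to a pose.
- move_l(position, orientation=None, v=150, guard=None): straight line of the TCP; orientation=None keeps the orientation; v is the mean speed in mm/s. With guard (N) it stops when the force on the tool has changed by that much, and returns True; else False.
- goto_joints(angles): joint-space move.
- ungrasp() and close_gripper(): open the fingers fully, or close them until they stop; the grip force is fixed at half the most.
- wait(seconds).
- solve_ik(position, orientation): joint angles nearest the present ones, or None.
- get_image(name): name is "side" or "top"; returns a dict with "img" (400x640x3 uint8, blue, green, red), "fx", "fy", "cx", "cy" (pixels), "rvec" (rotation vector, rad) and "tvec" (3), from world to camera coordinates, as OpenCV has them. Camera axes: x right, y down, z forward; pixel columns grow to the right and rows downward; lengths in mm; the calibration is good to about 2 mm. A picture is of the moment at which its call begins. There is no depth.
A pose or a line that the arm cannot do raises IKError and nothing moves.
- job_done(): hands the job in, once; it reports no verdict.
Trained networks look in the newest picture that a camera, given by its name, has taken for a name from the list of things; names that differ only in an ending like _2 or _b are one class to them, and where a whole thing is asked for, a point or a joint stands for the part that bears it (a point fixed in the world has none). Each returns a list of dicts, best first, with "score" (0 to 1); they miss things now and then, are a little off and sometimes report something else, mostly with a low value. They report only what shows in the picture. A call takes as long as a camera call. They do not tell look-alikes from the thing itself.
- outline_of(query, camera): "pixels" (400x640 bool, what is visible of it) and "xy" ([column, row] in pixels, amid what is visible of it).
- landmark_of(query, camera): "xy" ([column, row] in pixels: a listed point, or the origin of a listed thing).
Readings, each from a call of its own:
- current_clock(): time.
- current_joint_positions(): joint angles.
- current_qvel(): joint speeds.
- current_effort(): joint torques, N m.
- current_position(): TCP position.
- current_orientation(): TCP orientation.
- current_contact_force(): force on the tool from outside, world axes, zero at the start.
- current_torque(): the same for the moment, N m.
- current_opening(): opening from 0.0 (shut) to 1.0 (fully open).
Only numpy, scipy, OpenCV 4.12 (cv2) and the standard library are available. Lean on these libraries where they do the work, as an engineer would, in place of code of your own. Each camera call takes 0.05 s, during which the arm holds its last target. There are 200 camera calls.

### The job

Stamp the cream bookplate on the blue book with the red self-inking stamp: stand the stamp on the middle of the plate, its long side along the plate's long side, and press its handle straight down until it stops, then let it spring back up. Leave the red stamp standing there; do not press its handle down anywhere else, and leave the green stamp alone.

Things in the scene. Friction and masses are not known exactly. Their poses are not given: they have to be found in the camera images.
- red_grip (a point): Centre of the red handle of the loose self-inking stamp to use (160 g), standing upright. The handle is a block 50 (x) x 36 (y) x 44 mm high; with it up, this point is 74 mm above the underside of the foot. x is the stamp's long side, z up. Easy grasp: from above across the 36 mm width. Below the handle: a narrower frame 44 x 28 mm, then a foot 66 x 46 x 8 mm.
- red_plunger (a joint): Slide of the red handle down over its frame: 0 m when up, grows as it is pressed down, 0.016 m on its stop. A spring returns it: about 4 N to start it moving, 10 N at the stop. Gripped by the handle, the whole stamp can be lifted, set down and pressed.
- plate (a point): Centre of the cream bookplate, 104 x 74 mm with a thin brown border, on top of the closed blue book (200 x 140 x 28 mm, lying flat, fixed to the desk). The point lies on the upper face, 28 mm above the desk; x is the long side of plate and book, z up. The stamp may stand either way round.
- green_grip (a point): Centre of the green handle of a stamp of the same form and size, 74 mm above the desk: not to be used. A third one with a black handle stands in the same group; the three are at least 105 mm apart, centre to centre, in any order.
There are look-alikes about, which are no part of the job. Of the things that look like the part that bears red_grip, take the one that is farthest to the robot's left at the start.

How it is judged (in metres and radians):
On the way:
1. the red stamp stands on the bookplate and its handle is pressed to the stop (horizontal distance between red_grip and plate below 0.015 m and angle between the x axis of red_grip and the x axis of plate, either way round below 0.35 rad and angle between red_grip's own z axis and vertical below 0.17 rad and value of joint red_plunger above 0.0135 m and z of red_grip in the frame of plate between 0.05 and 0.068 m), for 0.1 s.
At the end, for the whole second after the job is handed in: The red stamp stands upright (within 10 degrees) on the bookplate, its centre within 15 mm of the plate's and its long side within 20 degrees of the plate's, released, its handle sprung back up (within 3 mm) (horizontal distance between red_grip and plate below 0.015 m and angle between the x axis of red_grip and the x axis of plate, either way round below 0.35 rad and angle between red_grip's own z axis and vertical below 0.17 rad and value of joint red_plunger below 0.003 m and velocity of joint red_plunger below 0.02 m/s and z of red_grip in the frame of plate between 0.068 and 0.08 m); the robot touches nothing.
It fails at once if the red stamp's handle is pressed more than 6 mm down while it is more than 30 mm from the plate's centre (value of joint red_plunger above 0.006 m and horizontal distance between red_grip and plate above 0.03 m).
It fails at once if the green stamp is moved, or its handle pressed, by more than 12 mm (distance of green_grip from where it was at the start of the episode above 0.012 m).
It also fails if it takes over 38 s, if anything falls off the work surface, if the arm or the gripper's body presses on something with over 40 N, if the wrist force passes 120 N, or if a joint passes its speed limit or range.

## Working session

There is one attempt and no reset: what is moved stays moved. The work goes in short steps, each a Python script; the robot and the scene stay as the last script left them, time stands still between calls to the robot, and variables do not carry over. Pictures are saved under pics/ and viewed, about 8 in all and at most 12, crops included, and the job is handed in when it is done.

```bash
ls; mkdir -p pics; python3 - <<'E'
from bench import *
import cv2, numpy as np
for c in ("top","side"):
    d=get_image(c); cv2.imwrite(f"pics/{c}0.png",d["img"])
    R=cv2.Rodrigues(np.array(d["rvec"],float))[0]; print(c,d["fx"],d["fy"],d["cx"],d["cy"],-R.T@np.array(d["tvec"]).ravel(), R[2])
    for q in ("red_grip","plate","green_grip"):
        print(q,[(np.round(r["xy"],1).tolist(),round(r["score"],2)) for r in landmark_of(q,c)])
    print([(np.round(r["xy"],1).tolist(),round(r["score"],2),int(r["pixels"].sum())) for r in outline_of("red_grip",c)])
print(current_clock(),current_orientation())
E
```

```text
pics
top 428.9539630198794 428.9539630198794 317.9777281531986 196.5201927769595 [ 437.24612613   -2.53882734 1021.5349848 ] [ 0.05775638 -0.00456894 -0.99832025]
red_grip [([391.3, 272.9], 0.68), ([457.6, 272.1], 0.66), ([273.4, 216.0], 0.64)]
plate [([383.1, 167.3], 0.88)]
green_grip [([184.3, 201.3], 0.74), ([382.2, 168.7], 0.43)]
[([272.4, 215.8], 0.92, 430), ([459.3, 270.2], 0.89, 496), ([312.4, 264.7], 0.8, 413), ([394.2, 272.1], 0.76, 445)]
side 487.2828370353618 487.2828370353618 320.0951546456687 199.9430983946289 [-167.16529984  578.6494204   763.20529826] [ 0.5981181  -0.52743122 -0.603383  ]
red_grip [([420.5, 206.9], 0.91), ([298.5, 234.2], 0.87), ([461.7, 182.7], 0.75), ([365.4, 241.5], 0.57)]
plate [([346.4, 182.2], 0.95)]
green_grip [([215.5, 272.5], 0.91), ([298.8, 234.3], 0.16)]
[([418.8, 206.1], 0.95, 497), ([300.3, 234.0], 0.69, 651), ([364.6, 239.7], 0.64, 609), ([460.1, 182.8], 0.58, 455)]
0.5 [-5.53827510e-05  7.80720118e-01 -6.24880863e-01 -4.36461577e-05]
```

View pics/top0.png

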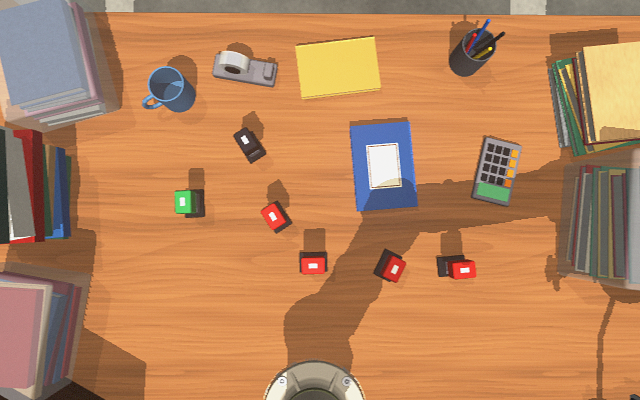

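View pics/side0.png

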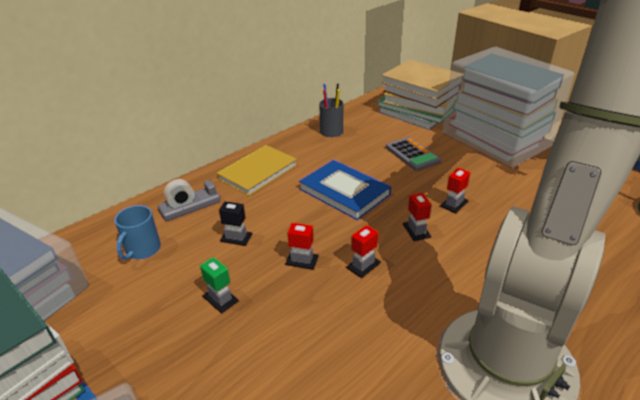

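The red look-alikes in the top view are at (273,216), (313,264), (391,267) and (460,268). In the side view they are at (300,236), (364,241), (420,207) and (458,183). The farthest to the robot's left (+y, image left) is top (273,216), side (300,236). Green is at (184,202), black at (248,144) and the plate at (383,166). Next I fit the poses from both views.

```bash
cat > h.py <<'E'
from bench import *
import cv2, numpy as np
from scipy.optimize import minimize, least_squares
from scipy.spatial.transform import Rotation as Rt
def proj(d,P):
    return cv2.projectPoints(np.asarray(P,float).reshape(-1,1,3),np.array(d["rvec"],float),np.array(d["tvec"],float),
        np.array([[d["fx"],0,d["cx"]],[0,d["fy"],d["cy"]],[0,0,1.]]),None)[0].reshape(-1,2)
def tri(obs):   # [(d,xy),...]
    r=least_squares(lambda p:np.concatenate([proj(d,p)[0]-xy for d,xy in obs]),[500,0,50])
    return r.x,np.abs(r.fun).max()
def corners(p,size):
    x,y,z,a=p; s=np.array(np.meshgrid(*[[-.5,.5]]*3)).reshape(3,-1).T*size
    return s@Rt.from_euler('z',a).as_matrix().T+[x,y,z]
def fit(obs,size,p0,zfix=None):   # obs [(d,mask)]; silhouette IoU fit of an upright box
    S=8
    big=[cv2.resize(m.astype(np.float32),None,fx=S,fy=S,interpolation=cv2.INTER_LINEAR)>.5 for _,m in obs]
    def cost(p):
        q=np.array(p)*[1,1,1,.02]
        if zfix is not None:q[2]=zfix
        c=0
        for (d,_),b in zip(obs,big):
            im=np.zeros(b.shape,np.uint8)
            cv2.fillConvexPoly(im,cv2.convexHull(((proj(d,corners(q,size))+.5)*S).astype(np.int32)),1)
            c+=1-(b&(im>0)).sum()/(b|(im>0)).sum()
        return c
    best=None
    for a in np.arange(0,np.pi,np.pi/6):
        x0=np.r_[p0,a/.02]
        sim=np.vstack([x0]+[x0+e for e in np.diag([5,5,5,10.])])
        r=minimize(cost,x0,method="Nelder-Mead",options=dict(initial_simplex=sim,maxiter=120,xatol=.05,fatol=1e-4))
        if best is None or r.fun<best.fun:best=r
    return best.x*[1,1,1,.02],best.fun
def near(L,xy): return min(L,key=lambda r:np.hypot(*(np.array(r["xy"])-xy)))
E
cat > m.py <<'E'
from h import *
D={c:get_image(c) for c in("top","side")}
for q,px,size in (("red_grip",dict(top=(273,216),side=(300,236)),[50,36,44]),("plate",dict(top=(383,166),side=(346,182)),[104,74,.5]),("green_grip",dict(top=(184,202),side=(215,272)),[50,36,44])):
    lm=[(D[c],np.array(near(landmark_of(q,c),px[c])["xy"])) for c in D]
    p,e=tri(lm); print(q,"landmark",[o[1].round(1).tolist() for o in lm],p.round(1),round(e,2))
    ob=[]
    for c in D:
        L=outline_of(q,c)
        if L: r=near(L,px[c]); ob.append((D[c],r["pixels"])); print(c,r["pixels"].sum(),np.round(r["xy"]))
    if q!="plate" and len(ob)==2: print(fit(ob,size,p))
# plate by brightness in the top view and side
for c,px in (("top",(383,166)),("side",(346,182))):
    img=D[c]["img"].astype(int); m=((img.min(2)>150)).astype(np.uint8)
    n,l,s,_=cv2.connectedComponentsWithStats(m); k=l[px[1],px[0]]; print(c,k,s[k])
    D[c]["pm"]=l==k
print("plate fit",fit([(D[c],D[c]["pm"]) for c in D],[100,70,.2],[600,-150,28]))
a=D["top"]["img"]; 
crop=np.hstack([cv2.resize(a[190:245,245:305],(380,350),interpolation=3),cv2.resize(D["side"]["img"][215:275,270:335],(380,350),interpolation=3)])
cv2.imwrite("pics/crop1.png",crop)
E
python3 m.py
```

```text
red_grip landmark [[272.2, 217.4], [299.3, 236.4]] [447.2  95.5  77. ] 1.18
top 394 [272. 216.]
side 650 [301. 234.]
(array([448.82020247,  92.93765625,  78.6748943 ,   0.59223567]), np.float64(0.1983146689627363))
plate landmark [[381.3, 165.4], [346.3, 182.1]] [ 565.3 -155.1   36. ] 1.31
top 5250 [382. 166.]
side 3143 [346. 188.]
green_grip landmark [[184.8, 200.2], [217.2, 273.4]] [480.7 284.9  75.4] 0.96
top 495 [188. 202.]
side 697 [217. 272.]
(array([4.79075828e+02, 2.86707900e+02, 7.61732542e+01, 2.80590834e-03]), np.float64(0.21109832262564754))
top 80 [ 366  143   36   47 1377]
side 2 [322 172  38  25 519]
plate fit (array([ 571.06271489, -156.57030146,   28.83326581,    3.21770614]), np.float64(0.29082685478703507))
```

```bash
cat > ov.py <<'E'
from h import *
def ov(c,boxes,rect,out,scale):
    d=get_image(c); x0,y0,x1,y1=rect
    im=cv2.resize(d["img"][y0:y1,x0:x1],None,fx=scale,fy=scale,interpolation=cv2.INTER_CUBIC)
    for p,s in boxes:
        q=((proj(d,corners(p,s))-[x0,y0]+.5)*scale).astype(int)
        for i in range(8):
            for j in (1,2,4):
                if not i&j: cv2.line(im,tuple(map(int,q[i])),tuple(map(int,q[i|j])),(255,255,0),1)
    return cv2.resize(im,(390,390*im.shape[0]//im.shape[1]))
E
python3 - <<'E'
from ov import *
R=([448.5,94,76,.592],[50,36,44]); F=([448.5,94,6,.592],[66,46,8]); P=([571,-156.5,28,.076],[104,74,.2]); B=([571,-156.5,14,.076],[200,140,28])
a=ov("top",[R,F],(240,190,310,250),0,8);b=ov("side",[R,F],(265,210,335,270),0,8)
c=ov("top",[P],(340,115,430,215),0,8)[:300];c=ov("top",[P],(330,115,430,215),0,6);e=ov("side",[P],(290,150,400,220),0,6)
h=max(x.shape[0] for x in(c,e));pad=lambda x,h:cv2.copyMakeBorder(x,0,h-x.shape[0],0,0,0)
im=np.vstack([np.hstack([a,b]),np.hstack([pad(c,h),pad(e,h)])]);im=cv2.resize(im,None,fx=min(1,600/im.shape[0]),fy=min(1,600/im.shape[0]));cv2.imwrite("pics/crop1.png",im);print(im.shape)
E
```

```text
(600, 646, 3)
```

View pics/crop1.png

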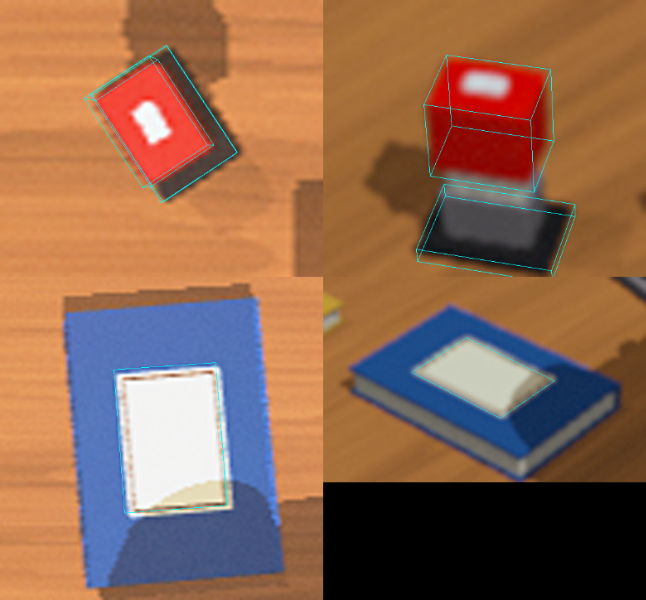

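The chosen red stamp is confirmed: handle at about (448, 93.5, 76), yaw 0.59, with the foot outline matching. The plate is at about (570.5, -156.8, 28), yaw 0.076. The heights agree with the text. Next I grasp it.

```bash
cat >> h.py <<'E'
def Q(phi):
    x,y,z,w=(Rt.from_euler('z',phi)*Rt.from_euler('x',np.pi)).as_quat(); return [w,x,y,z]
E
python3 - <<'E'
from h import *
f=lambda phi:Q(phi)
for p,phi in (([448,93.5,190],-.979),([448,93.5,78],-.979),([570.5,-156.8,200],-1.495),([570.5,-156.8,90],-1.495)):
    j=solve_ik(p,f(phi)); print(None if j is None else np.round(j,2))
move_to([448,93.5,190],f(-.979)); print(current_clock(),current_position(),current_contact_force())
print(move_l([448,93.5,130],v=120), current_contact_force())
print(move_l([448,93.5,78],v=60,guard=4), current_position(),current_contact_force())
d=get_image("side");e=get_image("top")
cv2.imwrite("pics/g1.png",np.hstack([cv2.resize(d["img"][150:300,220:380],(400,375)),cv2.resize(e["img"][150:270,215:343],(400,375))]))
print(current_clock())
E
```

```text
[ 0.72  0.18 -1.08  1.86  0.17  1.2  -1.4 ]
[ 0.55  0.33 -0.93  1.99  0.33  0.97 -1.53]
[ 0.56  0.38 -0.45  1.53  0.17  1.28 -1.41]
[ 0.53  0.47 -0.41  1.65  0.21  1.06 -1.44]
4.175 [448.33870992  92.61907582 189.94819202] [-0.79993316 -0.07861419 -0.56578582]
False [-0.07949853  0.6834128  -0.03752113]
False [448.28376816  93.64859877  78.30679915] [0.19627185 0.7261608  0.62808082]
5.9417
```

View pics/g1.png

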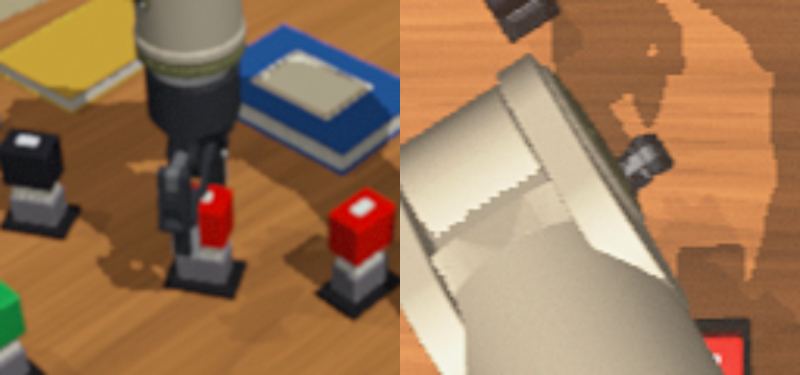

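The near finger is in front of the handle and the far one behind it, so the handle is straddled. Close and lift.

```bash
python3 - <<'E'
from h import *
close_gripper(); print("open",current_opening(),current_position(),current_contact_force())
move_l([448,93.5,170],v=80); wait(.2); print(current_position(),current_contact_force(),current_opening())
move_to([570.5,-156.8,180],Q(-1.495)); wait(.2); print(current_position(),current_contact_force(),current_clock())
d=get_image("side");e=get_image("top")
cv2.imwrite("pics/g2.png",np.hstack([cv2.resize(d["img"][90:240,270:430],(400,375)),cv2.resize(e["img"][90:240,300:460],(400,375))]))
for c in("side","top"): print(c,[(np.round(r["xy"],1).tolist(),round(r["score"],2),int(r["pixels"].sum())) for r in outline_of("red_grip",c)])
E
```

```text
open 0.41460865454925694 [448.15669095  93.42928309  78.14765056] [-0.81536734 -1.07375485  1.59965203]
[447.78187321  93.53288689 169.65037898] [ 0.15755506  0.08475031 -1.61246819] 0.41294106697287875
[ 570.54416167 -154.8818105   180.49261497] [ 0.11474535 -0.49632067 -2.09469729] 9.2333
side [([460.3, 180.7], 0.97, 414), ([421.7, 205.7], 0.96, 534), ([365.0, 241.0], 0.88, 600), ([348.2, 133.3], 0.61, 290), ([215.6, 276.6], 0.27, 759)]
top [([313.0, 266.8], 0.9, 406), ([392.0, 267.0], 0.86, 443), ([391.3, 164.7], 0.53, 66)]
```

View pics/g2.png

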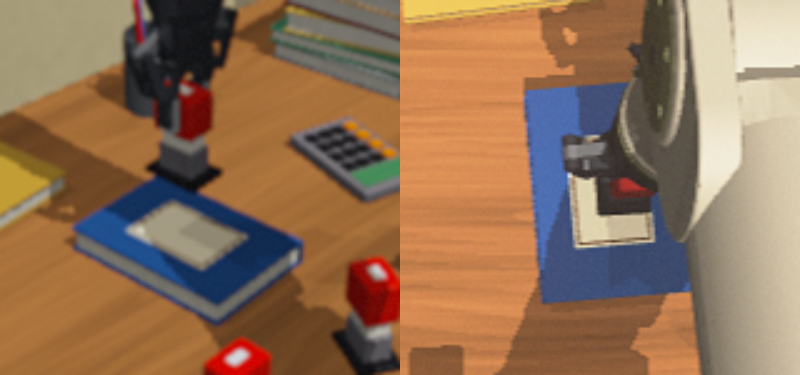

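The stamp hangs upright, gripped by the handle, and its 1.6 N weight is seen. Next I lower it to just above the plate and compare the expected foot with the picture.

```bash
python3 - <<'E'
from ov import *
move_l([570.5,-156.8,111],Q(-1.495),v=80); wait(.2)
p=current_position(); print(p,current_contact_force(),current_clock())
F=([p[0],p[1],p[2]-78.2+4,.076],[66,46,8]);P=([570.5,-156.8,28,.076],[104,74,.2]);H=([p[0],p[1],p[2]-4.2,.076],[50,36,44])
a=ov("side",[F,P,H],(300,120,390,220),0,8);b=ov("top",[F,P],(340,115,430,215),0,8);cv2.imwrite("pics/g3.png",np.hstack([a,b]))
E
```

```text
[ 570.81897078 -156.86336106  111.56866714] [ 0.67502124 -0.62605288 -0.57721502] 10.6417
```

View pics/g3.png

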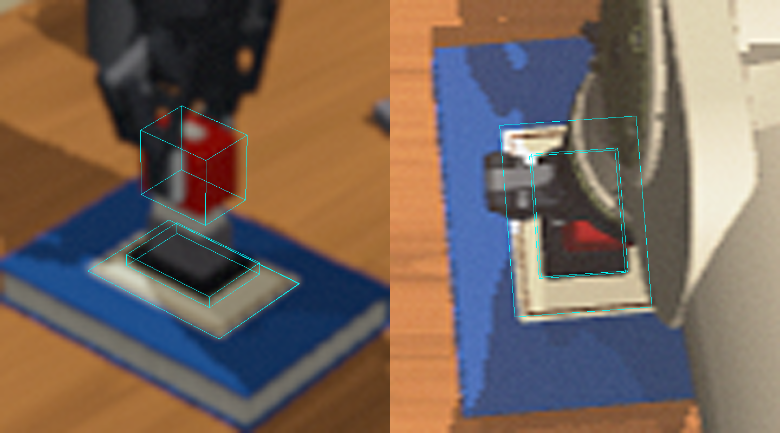

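The expected foot and plate outlines match both views to about 2 mm, well inside the 15 mm tolerance. Press now.

```bash
python3 - <<'E'
from h import *
q=Q(-1.495); P=[570.3,-156.8]
print(move_l(P+[103],q,v=30,guard=3),current_position(),current_contact_force())
print(move_l(P+[80],q,v=15,guard=25),current_position(),current_contact_force())
wait(.4); z=current_position(); print(z,current_contact_force(),current_clock())
E
```

```text
True [ 570.90011497 -157.08269816  104.4041515 ] [ 0.63768942 -0.34163071  3.8915376 ]
True [ 571.38049152 -158.40864936   89.68448431] [-2.79456823 -0.42007314  9.79184593]
[ 571.37875908 -158.44159493   89.83323464] [-2.21542301  0.59262367  9.16800311] 12.5083
```

Force reads about 9 N, near the stop but not clearly on it. I press a little further until the force rises past the spring's.

```bash
python3 - <<'E'
from h import *
q=Q(-1.495); P=[570.3,-156.8]
for z in (88.5,87,85.5,84,82.5,81):
    g=move_l(P+[z],q,v=10,guard=20); wait(.15); f=current_contact_force(); p=current_position(); print(z,g,p.round(1) if hasattr(p,'round') else p,np.round(f,1))
    if f[2]>22: break
wait(.4); print(current_contact_force(),current_opening(),current_clock())
from ov import *
p=current_position();H=([p[0],p[1],28+58,.076],[50,36,44]);F=([p[0],p[1],32,.076],[66,46,8])
cv2.imwrite("pics/g4.png",np.hstack([ov("side",[],(300,120,390,220),0,8),ov("side",[H,F],(300,120,390,220),0,8)]))
E
```

```text
88.5 False [ 571.2 -158.1   89.6] [ 1.2 -3.   8.9]
87 False [ 571.3 -158.3   89.3] [-2.6 -3.4 19.4]
85.5 True [ 571.4 -158.4   89.5] [-2.7  0.3  9.5]
84 True [ 571.5 -158.4   89.6] [-2.4 -0.1  9.4]
82.5 True [ 571.5 -158.4   89.6] [-2.3  0.   9. ]
81 True [ 571.5 -158.4   89.6] [-3.7  0.7  9.4]
[-2.41232103  0.80991001  8.80627709] 0.4175812424381192 15.9167
```

View pics/g4.png

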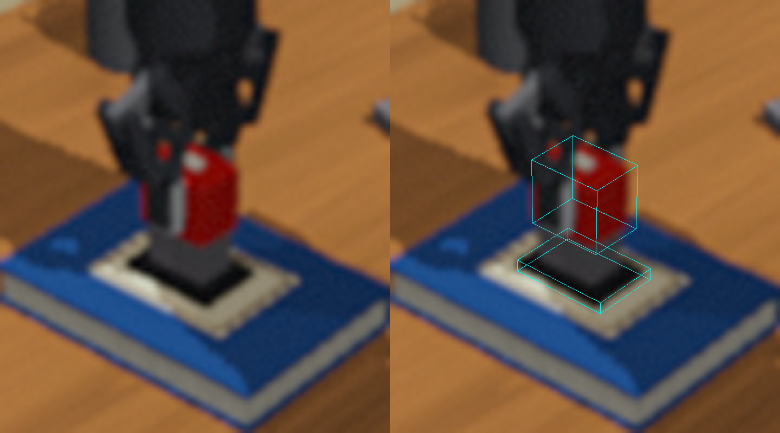

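The height holds at 89.5 mm whatever the command, with force peaking above 19 N. That is about 16 mm below first contact, so the handle is on its stop. Now I ease up, release and retreat.

```bash
python3 - <<'E'
from h import *
q=Q(-1.495); P=[570.8,-157.2]
for z in (104,105,105.7):
    move_l(P+[z],q,v=25); wait(.15); print(np.round(current_position(),1),np.round(current_contact_force(),1))
ungrasp(); wait(.2); print(current_opening(),np.round(current_contact_force(),1))
move_l(P+[190],q,v=80); print(current_clock())
move_to([420,-480,260],Q(-1.495)); wait(.3); print(current_clock(),np.round(current_contact_force(),1))
from ov import *
D={c:get_image(c) for c in("top","side")}; ob=[];px=dict(top=(386,165),side=(347,165))
for c in D:
    L=outline_of("red_grip",c); print(c,[(np.round(r["xy"]).tolist(),round(r["score"],2)) for r in L])
    if L: ob.append((D[c],near(L,px[c])["pixels"]))
print(fit(ob,[50,36,44],[570,-157,102]))
H=([570.8,-157.2,102,.076],[50,36,44]);F=([570.8,-157.2,32,.076],[66,46,8])
cv2.imwrite("pics/g5.png",np.hstack([ov("side",[H,F],(300,120,390,220),0,8),ov("top",[],(340,115,430,215),0,8)]))
E
```

```text
[ 570.8 -157.4  103.8] [ 2.6 -3.1  4.7]
[ 570.6 -157.3  104.9] [ 2. -3.  4.]
[ 570.5 -157.   105.5] [-0.7 -1.   3.9]
0.9993229090550649 [ 0.  -0.3 -0.7]
19.6583
21.3167 [-0.5 -0.7  0. ]
top [([456.0, 270.0], 0.92), ([391.0, 268.0], 0.82), ([386.0, 162.0], 0.59), ([314.0, 266.0], 0.58)]
side [([367.0, 238.0], 0.84), ([342.0, 159.0], 0.78), ([459.0, 180.0], 0.72), ([419.0, 204.0], 0.65)]
(array([ 5.68153914e+02, -1.55641933e+02,  1.04977278e+02,  1.81747568e-02]), np.float64(0.18431529921656753))
```

View pics/g5.png

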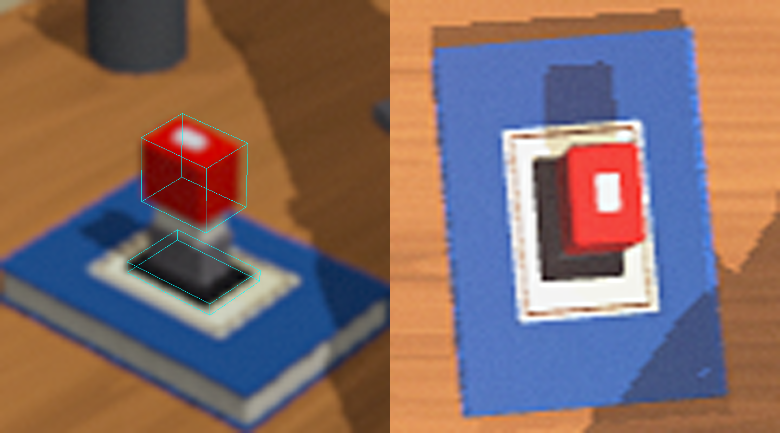

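The stamp stands upright on the plate with its handle up. The foot is central within about 3 mm and aligned, and the arm is clear.

```bash
python3 -c "
from bench import *
job_done(); print(current_clock())"
```

```text
the job is handed in; nothing more can be done
the job is handed in; nothing more can be done
```

The bookplate is stamped: I pressed the red stamp to its stop on the plate and left it standing there with its handle back up. I handed the job in at about 21 s of the 38 s allowed.

- **Choice and grasp:** Four stamps had red handles, and I took the one farthest to the robot's left. I gripped it across the 36 mm width; it hung upright and its weight read about 1.6 N, as expected.
- **Press:** The handle stopped about 16 mm below first contact, and the force read up to 19 N against about 10 N for the spring. Lower commands moved it no further. At rest the force reading fell back to about 9 N, because the guard holds the arm where it stops. I then raised the arm until the spring force was down to about 4 N, released the handle and moved clear.
- **Final check:**
  - **Position:** A fit to both views put the handle at (568, -156, 105) mm, about 3 mm from the plate's centre.
  - **Direction:** The fit put the long side about 0.06 rad off the plate's.
  - **Height:** The fit reads 3 mm above the expected 102 mm. The fit before the grasp also read 3–5 mm high, so I put this down to the fit.
  - **Contact:** The arm read no contact force.
- **Not measured again:** I did not re-check the green stamp's position. The arm stayed well clear of it throughout.

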